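# Screw the riser's foot down until it stops rocking

## Robot

A 6-joint arm with a two-finger parallel gripper is mounted at the origin on the work surface. World frame = base frame: x ahead of the robot, y to its left, z up, the work surface at z = 0. Lengths are in mm, angles in rad, forces in N, time in s.
With the tool pointing down it reaches from about 275 to 825 mm from the base axis. Payload 4.9 kg.
Tool frame: the origin (TCP) lies at the very end of the fingers, on their centre line; the grasp point (between the pads) lies 19 mm behind it; z points along the fingers, y is the direction in which the jaws open and shut (so a half turn about z gives the same grasp; the last joint's range is limited). The gripper opens to 85 mm and grips with 20 to 120 N. Pads are 22 mm wide; open, the fingers measure 114 mm over their backs; the gripper's body (76 mm by 85 mm) begins 54 mm behind the grasp point. The pads swing forward as they close: fully open they stand 13 mm farther back than shut.
Start: joints at [-1.371, 0.326, -0.193, 1.052, 0, 1.437], TCP at [180.212, -519.656, 231.281] pointing down, gripper open.
Joint ranges: [-2.65, 2.65], [-0.97, 1.79], [-1.3, 1.35], [-1.93, 2.1], [-1.47, 1.37], [-3.14, 3.14]. Speed limits (rad/s): [2.57, 2.57, 3.14, 3.14, 3.14, 3.14].

## Interface

Orientations are given as [roll, pitch, yaw] about the fixed x, y, z axes, in that order (R = Rz(yaw) Ry(pitch) Rx(roll)).
In Python, from bench import bot, solve_ik, imaging gives the robot as it stands. Calls block until the motion is done:
- bot.move_ptp(position, orientation): joint-space move of the TCP to a pose.
- bot.movel(position, rot=None, max_speed=150, threshold=None): straight line of the TCP; rot=None keeps the orientation; max_speed is the mean speed in mm/s. With threshold (N) it stops when the force on the tool has changed by that much, and returns True; else False.
- bot.move_j(angles): joint-space move.
- bot.grip(opening, effort=None): opening from 0.0 (shut) to 1.0 (fully open); effort is the grip in N (None keeps the last); returns when the fingers have stopped.
- bot.dwell(seconds).
- solve_ik(position, orientation): joint angles nearest the present ones, or None.
- bot.get_state(): the state.
- imaging.capture(name): name is "scene" or "top" or "wrist"; returns the picture (384x512x3 uint8, blue, green, red); there is no depth.
- imaging.camera_model(name): a dict with "K" (3x3 intrinsics, pixels), "k1" (the pictures are not rectified: a ray, as slopes to the right and down, at radius r is drawn at 1 + k1 r^2 times it, then the intrinsics apply), "position" and "rotation" of the camera in the world. Camera axes: x right, y up, looking along -z (the intrinsics and any distortion apply to the point x, -y, -z); pixel columns grow to the right and rows downward; lengths in mm; the calibration is good to about 2 mm. A picture is of the moment at which its call begins: read the wrist's pose just before it. camera_model takes no time and is no camera call; for the wrist camera it gives the pose at the moment of the call.
A pose or a line that the arm cannot do raises bot.IKError and nothing moves.
- bot.sign_off(): hands the job in, once; it reports no verdict.
The state is a dict: "t": time; "qpos": joint angles; "joint_velocities": joint speeds; "effort": joint torques, N m; "tcp_pos": TCP position; "orientation": TCP orientation; "contact_force": force on the tool from outside, world axes, zero at the start; "wrist_torque": the same for the moment, N m; "opening": opening from 0.0 (shut) to 1.0 (fully open).
Only numpy, scipy, OpenCV 4.12 (cv2) and the standard library are available. Lean on these libraries where they do the work, as an engineer would, in place of code of your own. Each camera call takes 0.05 s, during which the arm holds its last target.

## Task

The pedal riser rocks because its one adjustable foot, the one under the black thumb wheel, hangs short of the board. Turn the wheel (it is left-hand threaded, so counterclockwise from above sends the foot down) until that foot carries its share and all four feet bear on the board, without jacking the riser up onto a new wobble. Leave the silver pedal on the riser and everything else where it is.

Things in the scene. Friction and masses are not known exactly. Their poses are not given: they have to be found in the camera images.
- riser: Pedal riser, loose, about 1 kg: wooden plate 250 (x) x 190 (y) x 12 mm, top 46 mm above the board, on four rubber feet 24 mm across at x = +-105, y = +-75 mm. Origin: under the plate's middle, level with the undersides of the fixed feet; z up. At the start it rocks about the line from foot_right to foot_left: 4 to 7 N down on the wheel tips it till the pad lands.
- wheel_mid (a point): Where to grip the thumb wheel: on its axis (riser x -105, y +75 mm), 26 mm above the plate's top. The wheel: black fluted upright cylinder 34 mm across, from 5 to 37 mm above the plate; it keeps this height as it turns. Left-hand thread, 4 mm a turn: counterclockwise from above lowers the foot. Turns with 0.06 N m. Closing fingers may press the corner down.
- screw_foot: Adjustable foot: metal collar at the riser's corner x = -105, y = +75 mm, the wheel above, a stem with a 24 mm rubber pad below. Origin: on the wheel's axis, level with the fixed feet's undersides; it shows neither turn nor extension. At the start the pad hangs 0.2 to 0.9 turn clear of the board: 10 N down on the wheel sinks it by this gap. All feet carry well 0.2 to 0.4 turn past first touch.
- foot_right: Fixed rubber foot of the riser at x = -105, y = -75 mm; origin at the centre of its underside.
- foot_left: Fixed rubber foot of the riser at x = +105, y = +75 mm; origin at the centre of its underside.
- foot_far: Fixed rubber foot of the riser at x = +105, y = -75 mm, diagonally opposite the adjustable one; origin at the centre of its underside. Each fixed foot gives 0.1 mm per N.
- phaser: Silver pedal standing loose on the riser, near foot_far: a box 115 (x) x 66 (y) x 36 mm with two small knobs to 48 mm and a foot switch. Origin: centre of its underside. 0.3 to 0.55 kg.
- table: The plywood board that everything stands on, top at z = 0.
- black_pedal: Bystander: black pedal 120 x 75 x 45 mm with a round knob 34 mm across, 18 mm tall, on top (not the thumb wheel). Origin: centre of its underside.
- capo: Bystander: steel spring capo lying flat, about 110 x 60 x 14 mm. Origin: on the board under its pivot, roughly its middle.
- slide: Bystander: glass slide, an upright tube 27 mm across, 60 mm tall. Origin: centre of its underside.
- pick_tin: Bystander: red flip-top pick tin 56 x 81 x 23 mm. Origin: centre of its underside.
- tuner: Bystander: flat grey tuner 90 x 55 x 14 mm. Origin: centre of its underside.
There are look-alikes about, which are no part of the job. Leave any green, turquoise or yellow look-alike of the phaser alone.

How it is judged (in metres and radians):
At the end, for the whole second after the job is handed in: Each of the four feet presses on the board with more than 1 N; the riser is level within 0.012 rad, at rest and within 40 mm of its start; the silver pedal still stands on it, within 50 mm of its start; black pedal, capo, slide, tin and tuner are within 40 mm of theirs (contact force between each of screw_foot, foot_right, foot_left, foot_far and table above 1 N and angle between riser's own z axis and vertical below 0.012 rad and linear speed of riser below 0.02 m/s and angular speed of riser below 0.1 rad/s and distance of each of riser, black_pedal, capo, slide, pick_tin, tuner from where it was at the start of the episode below 0.04 m and z of phaser in the frame of riser above 0.04 m and distance of phaser from where it was at the start of the episode below 0.05 m); the robot touches nothing.
It fails at once if a bystander on the board is knocked away or over (moved 60 mm or tipped) (distance of any of black_pedal, capo, slide, pick_tin, tuner from where it was at the start of the episode above 0.06 m or angle between slide's own z axis and vertical above 0.5 rad).
It fails at once if the silver pedal is taken or knocked off the riser (60 mm) (distance of phaser from where it was at the start of the episode above 0.06 m).
It fails at once if the riser is shoved along the board by more than 60 mm or tipped by more than 0.15 rad (distance of riser from where it was at the start of the episode above 0.06 m or angle between riser's own z axis and vertical above 0.15 rad).
It also fails if it takes over 72 s, if anything falls off the work surface, if the arm or the gripper's body presses on something with over 40 N, if the wrist force passes 120 N, or if a joint passes its speed limit or range.

## Working session

There is one attempt and no reset: what is moved stays moved. The work goes in short steps, each a Python script; the robot and the scene stay as the last script left them, time stands still between calls to the robot, and variables do not carry over. Pictures are saved under pics/ and viewed, and the job is handed in when it is done.

```bash
ls; mkdir -p pics; python3 - <<'E'
from bench import bot, imaging
import cv2
for n in ("scene","top"):
    im=imaging.capture(n); cv2.imwrite(f"pics/{n}0.png",im)
    print(n,imaging.camera_model(n))
print(bot.get_state())
E
```

```text
pics
scene {'K': array([[385.94359242,   0.        , 254.40776559],
       [  0.        , 385.94359242, 186.92613074],
       [  0.        ,   0.        ,   1.        ]]), 'k1': -0.0025285800788895684, 'position': array([1323.15992439,  120.41368332,  607.06218377]), 'rotation': array([ 0.95143726, -0.02205467,  1.78243451])}
top {'K': array([[478.20847884,   0.        , 256.61221818],
       [  0.        , 478.20847884, 191.59308033],
       [  0.        ,   0.        ,   1.        ]]), 'k1': -0.20336084785891642, 'position': array([ 492.49432154,   -3.93595183, 1266.58906077]), 'rotation': array([ 0.0910065 , -0.00860924, -1.56743884])}
{'t': 0.1, 'qpos': array([-1.37122251e+00,  3.26880599e-01, -1.93467581e-01,  1.05202420e+00,
       -1.59057953e-05,  1.43659894e+00]), 'joint_velocities': array([ 0.00047838, -0.00118888,  0.00260964, -0.00138811, -0.00044538,
       -0.00184566]), 'effort': array([ 8.94048553e-04, -4.44239759e+01,  2.63036978e+01,  7.87900994e-03,
       -1.65951328e-04,  4.48477010e-06]), 'tcp_pos': array([ 180.08751648, -519.12723523,  230.58044031]), 'orientation': array([-3.14002864e+00, -1.95105378e-04,  3.33771061e-01]), 'contact_force': array([0.21741913, 0.08481395, 0.01216064]), 'wrist_torque': array([0.00027024, 0.01200331, 0.01949499]), 'opening': 1.0016593845089494}
```

View pics/scene0.png

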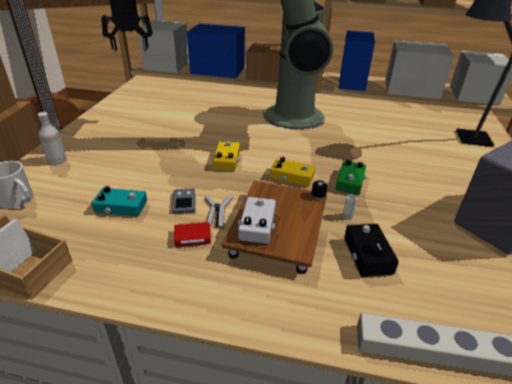

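View pics/top0.png

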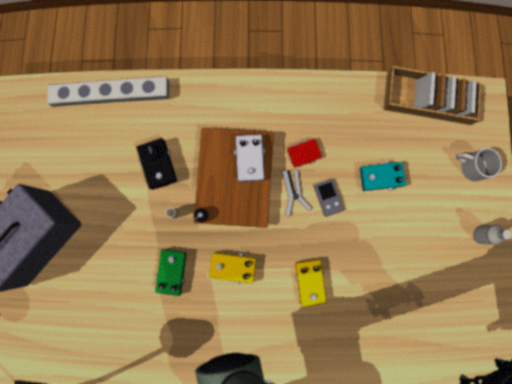

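Top view: the riser is the brown plate at about (235,177) with the silver pedal at (250,158) on it. There are two round black things: the thumb wheel at (201,215) on the riser's robot-side left corner, and the black pedal's knob at about (155,155). The one on the riser fits. The glass slide, at (172,212), stands close to it.

```bash
cat > h.py <<'E'
from bench import bot, imaging, solve_ik
import cv2, numpy as np
from scipy.spatial.transform import Rotation as Ro
def ray(cm,u,v):
    d=cv2.undistortPoints(np.array([[[u,v]]],float),cm["K"],np.array([cm["k1"],0,0,0,0.]))[0,0]
    return Ro.from_euler('xyz',cm["rotation"]).as_matrix()@np.array([d[0],-d[1],-1])
def onz(cm,u,v,z):
    r=ray(cm,u,v);p=np.array(cm["position"]);return p+r*(z-p[2])/r[2]
def proj(cm,P):
    q=Ro.from_euler('xyz',cm["rotation"]).as_matrix().T@(np.array(P,float)-cm["position"])
    x,y=q[0]/-q[2],-q[1]/-q[2];f=1+cm["k1"]*(x*x+y*y)
    return cm["K"][0,0]*x*f+cm["K"][0,2],cm["K"][1,1]*y*f+cm["K"][1,2]
def brief():
    s=bot.get_state();print(round(s['t'],2),s['tcp_pos'].round(1),s['orientation'].round(3),'F',s['contact_force'].round(1),'M',s['wrist_torque'].round(3),'op',round(s['opening'],3));return s
E
python3 - <<'E'
from h import *
im=cv2.imread('pics/top0.png');cm=imaging.camera_model('top')
hsv=cv2.cvtColor(im,cv2.COLOR_BGR2HSV)
c=im[120:232,130:285];cv2.imwrite('pics/topcrop.png',cv2.resize(c,None,fx=5,fy=5,interpolation=cv2.INTER_CUBIC))
m=((hsv[...,2]<150)&(hsv[...,1]>110)&(hsv[...,0]<20)).astype(np.uint8);m[:100]=0;m[240:]=0;m[:,:180]=0;m[:,290:]=0
n,l,st,ce=cv2.connectedComponentsWithStats(m);i=1+np.argmax(st[1:,4]);print(st[i])
r=cv2.minAreaRect(cv2.findContours((l==i).astype(np.uint8),0,1)[0][0]);
for p in cv2.boxPoints(r): print(p,onz(cm,*p,46).round(1))
g=im.max(2);w=((g<60)).astype(np.uint8);w[:200]=0;w[230:]=0;w[:,:185]=0;w[:,220:]=0
n,l,st,ce=cv2.connectedComponentsWithStats(w);print(st,ce)
i=1+np.argmax(st[1:,4]);print(onz(cm,*ce[i],72).round(1))
ims=cv2.imread('pics/scene0.png');cv2.imwrite('pics/scenecrop.png',cv2.resize(ims[150:290,210:410],None,fx=4,fy=4,interpolation=cv2.INTER_CUBIC))
E
```

```text
[ 180  127  106  101 6945]
[179.00002 222.00002] [524.9 184.4  46. ]
[185.10118 124.38133] [779.7 173.6  46. ]
[287.32684 130.77043] [763.4 -93.6  46. ]
[281.2257  228.38911] [509.9 -77.2  46. ]
[[     0      0    512    384 196478]
 [   194    208     15     14    130]] [[255.53560704 191.48476165]
 [201.68461538 214.53076923]]
[543.3 123.4  72. ]
```

View pics/topcrop.png

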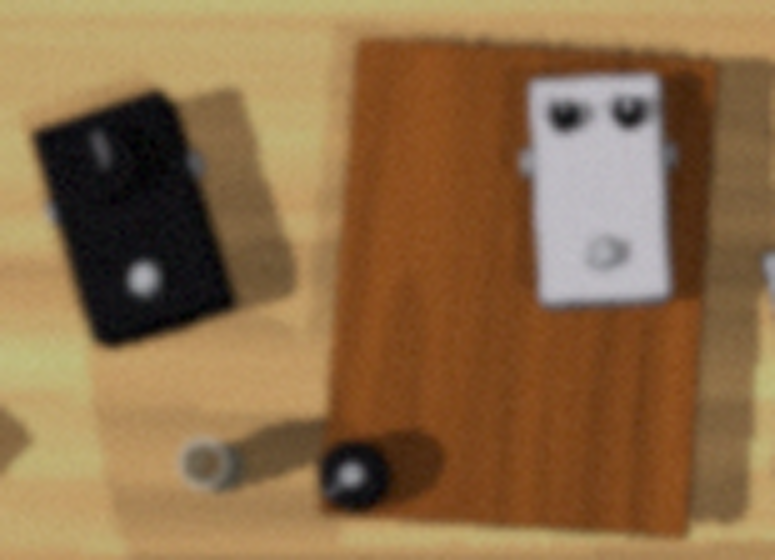

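View pics/scenecrop.png

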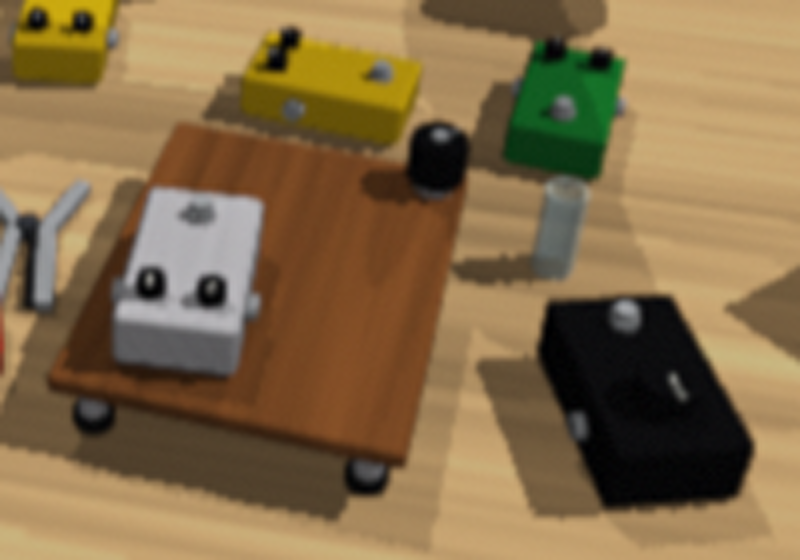

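The enlarged crop confirms it: the wheel is the fluted black cylinder standing on the plate at crop (352,473), while the black pedal's knob lies on the pedal. Next I locate the wheel and slide from both views.

```bash
python3 - <<'E'
from h import *
ct=imaging.camera_model('top');cs=imaging.camera_model('scene')
C=[onz(ct,u,v,46) for u,v in((202,127.6),(273.6,132),(268,227),(194.2,221.8))]
for c in C: print('corner',c.round(1))
mid=(C[0]+C[2])/2
# riser x axis: away from robot roughly ; wheel at (-x,+y)
ex=(C[0]-C[3])+(C[1]-C[2]);yaw=np.arctan2(ex[1],ex[0]);print('mid',mid.round(1),'yaw',yaw)
for s in (-1,1):pass
w=mid+Ro.from_euler('z',yaw).apply([-105,75,0]);print('wheel from plate',w.round(1))
ims=cv2.imread('pics/scene0.png');g=ims.max(2)
m=((g<60)).astype(np.uint8);m[:175]=0;m[200:]=0;m[:,:305]=0;m[:,:305]=0;m[:,332:]=0
n,l,st,ce=cv2.connectedComponentsWithStats(m);print(st,ce);i=1+np.argmax(st[1:,4])
a=(ct,201.7,214.5);b=(cs,*ce[i])
A=np.array([ray(*a),-ray(*b)]).T;p=np.linalg.lstsq(A,np.array(b[0]["position"])-a[0]["position"],rcond=None)[0]
print('tri',(a[0]["position"]+p[0]*ray(*a)).round(1),(b[0]["position"]+p[1]*ray(*b)).round(1))
print('top z77',onz(ct,201.7,214.5,77).round(1),'slide',onz(ct,171.4,212.7,60).round(1))
for y in (-3.1,-2.4,-1.57,-.8,0,.8,1.57,2.4,3.1):
    q=solve_ik([543,124,60],[np.pi,0,y]);print(y,None if q is None else np.round(q,2))
E
```

```text
corner [771. 129.  46.]
corner [759.8 -57.8  46. ]
corner [513.4 -43.4  46. ]
corner [525.7 145.2  46. ]
mid [642.2  42.8  46. ] yaw -0.06215071643605248
wheel from plate [542.1 124.2  46. ]
[[     0      0    512    384 196382]
 [   311    181     17     19    226]] [[255.42733041 191.50148181]
 [318.6460177  190.21238938]]
tri [544.  124.9  58.4] [543.9 125.5  58.4]
top z77 [543.2 122.9  77. ] slide [548.  202.1  60. ]
-3.1 [ 0.09  0.51 -0.39  0.67  0.    0.05]
-2.4 [ 0.09  0.51 -0.39  0.67  0.   -0.65]
-1.57 [ 0.09  0.51 -0.39  0.67  0.   -1.48]
-0.8 [ 0.09  0.51 -0.39  0.67  0.   -2.25]
0 [ 0.09  0.51 -0.39  0.67  0.   -3.05]
0.8 [ 0.09  0.51 -0.39  0.67  0.    2.43]
1.57 [ 0.09  0.51 -0.39  0.67  0.    1.66]
2.4 [ 0.09  0.51 -0.39  0.67  0.    0.83]
3.1 [ 0.09  0.51 -0.39  0.67  0.    0.13]
```

```bash
python3 - <<'E'
from h import *
bot.grip(0.0,30)
q=solve_ik([543,124,200],[np.pi,0,1.57]);print(np.round(q,2))
bot.move_ptp([543,124,200],[np.pi,0,1.57]);bot.dwell(.3);brief()
cm=imaging.camera_model('wrist');im=imaging.capture('wrist');print(cm)
print('pred wheel top',proj(cm,[543,124,83]),'tip',proj(cm,bot.get_state()['tcp_pos']))
cv2.imwrite('pics/w1.png',im)
E
```

```text
[ 0.09  0.36 -0.22  0.98  0.    1.66]
3.78 [543.1 123.6 200. ] [3.142 0.    1.569] F [-0.4  0.3 -0.5] M [ 0.003 -0.003 -0.035] op -0.001
{'K': array([[311.57943565,   0.        , 255.74665617],
       [  0.        , 311.57943565, 192.52319327],
       [  0.        ,   0.        ,   1.        ]]), 'k1': 0.02815130618681841, 'position': array([542.99781647, 195.09383959, 342.49918514]), 'rotation': array([-0.28500775, -0.00045233, -0.0019333 ])}
pred wheel top (np.float64(255.7724267904102), np.float64(187.03752615531573)) tip (np.float64(256.0454272524572), np.float64(249.0417773567057))
```

View pics/w1.png

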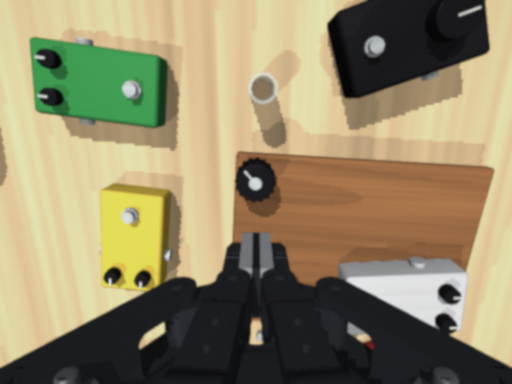

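Wrist view: the wheel is at about (256,180) with a light pointer mark towards the upper left and a silver stud at its centre (256,184). The predicted position was (256,187), which is close. I'll refine it.

```bash
python3 - <<'E'
from h import *
im=cv2.imread('pics/w1.png');cv2.imwrite('pics/w1c.png',cv2.resize(im[140:220,210:310],None,fx=7,fy=7,interpolation=cv2.INTER_CUBIC))
cm=imaging.camera_model('wrist')
for z in(83,87): print(onz(cm,255.7,183.5,z).round(1))
g=im.max(2);m=(g<75).astype(np.uint8);m[:150]=0;m[215:]=0;m[:,:225]=0;m[:,290:]=0
n,l,st,ce=cv2.connectedComponentsWithStats(m);i=1+np.argmax(st[1:,4]);print(st[i],ce[i],onz(cm,*ce[i],68).round(1))
E
```

```text
[542.9 127.3  83. ]
[542.9 128.3  87. ]
[ 236  158   40   45 1143] [255.87489064 179.75065617] [543.1 126.8  68. ]
```

View pics/w1c.png

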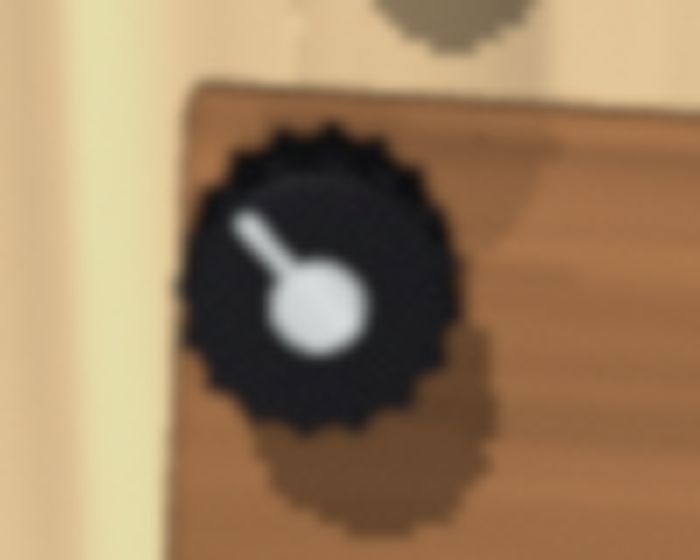

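```bash
cat > press.py <<'E'
from h import *
def press(x,y,z0,fmax=10,step=.6,zmin=70,yaw=1.57):
    bot.movel([x,y,z0],[np.pi,0,yaw],max_speed=100);bot.dwell(.2)
    f0=bot.get_state()['contact_force'][2];z=z0;out=[]
    while z>zmin:
        z-=step;bot.movel([x,y,z],max_speed=20)
        s=bot.get_state();f=s['contact_force'][2]-f0;out.append((round(s['tcp_pos'][2],2),round(f,1)))
        if abs(f)>fmax:break
    print(round(s['t'],1),*out)
E
python3 - <<'E'
from press import *
press(543,126,88,fmax=9)
bot.dwell(.3);brief()
bot.movel([543,126,100]);brief()
E
```

```text
9.1 (np.float64(87.47), np.float64(-2.1)) (np.float64(86.72), np.float64(-0.7)) (np.float64(86.14), np.float64(-1.4)) (np.float64(85.53), np.float64(-0.4)) (np.float64(84.95), np.float64(-1.5)) (np.float64(84.36), np.float64(-1.4)) (np.float64(83.75), np.float64(-0.5)) (np.float64(83.15), np.float64(-1.2)) (np.float64(82.56), np.float64(-1.3)) (np.float64(82.05), np.float64(-0.2)) (np.float64(81.6), np.float64(2.0)) (np.float64(80.94), np.float64(3.8)) (np.float64(80.31), np.float64(4.5)) (np.float64(79.91), np.float64(5.0)) (np.float64(79.79), np.float64(10.3))
9.35 [542.8 126.8  79.8] [-3.142e+00 -2.000e-03  1.571e+00] F [-5.   4.2 10.6] M [ 0.789  0.921 -0.036] op 0.001
9.64 [544.1 125.6 100.4] [3.139e+00 1.000e-03 1.570e+00] F [ 0.4 -0.3 -0.4] M [0.017 0.034 0.018] op -0.0
```

Touch at about z 82.1 and pad landing at about 79.85, so the gap is about 2.2 mm (0.55 turn). I plan about 0.85 turn, done in one stroke of joint 6 while watching Fz.

```bash
python3 - <<'E'
from h import *
yaw=0.30
bot.grip(0.62,25)
bot.move_ptp([543,126,120],[np.pi,0,yaw]);q=bot.get_state()['qpos'];print(q.round(3))
assert q[5]>2.7
bot.movel([543,126,54],max_speed=80,threshold=8);brief()
bot.dwell(.2)
cv2.imwrite('pics/w2.png',imaging.capture('wrist'))
E
```

```text
[ 0.096  0.438 -0.331  0.802  0.     2.936]
12.32 [543.5 126.1  54.4] [ 3.141e+00 -1.000e-03  3.000e-01] F [-0.2  0.4  0. ] M [ 0.013  0.03  -0.035] op 0.619
```

View pics/w2.png

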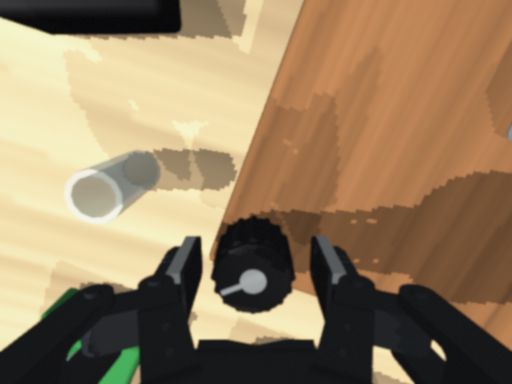

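The wheel sits centred between the jaws (stud at (253,282), jaw midpoint at about 256), and the slide at (95,195) is clear. Now I grip and turn.

```bash
python3 - <<'E'
from h import *
bot.grip(0.2,25);bot.dwell(.2);s=brief()
q=s['qpos'].copy();q0=q.copy()
for k in range(1,10):
    q[5]=q0[5]-k*0.5934  # total 5.34 rad = 0.85 turn
    bot.move_j(q);s=brief()
cv2.imwrite('pics/w3.png',imaging.capture('wrist'))
E
```

```text
13.07 [542.8 126.7  54.2] [-3.14  -0.     0.301] F [-2.1  4.6  5.6] M [0.766 0.473 0.028] op 0.383
13.7 [542.8 126.9  54.3] [-3.14e+00 -1.00e-03  8.92e-01] F [-2.   5.3  4.7] M [0.668 0.422 0.044] op 0.385
14.32 [542.5 127.   54.2] [-3.141e+00 -2.000e-03  1.487e+00] F [-3.7  4.3  3.6] M [0.741 0.472 0.097] op 0.386
14.95 [542.3 127.   54.1] [-3.142e+00 -2.000e-03  2.080e+00] F [-3.   4.3  4.4] M [0.714 0.591 0.052] op 0.389
15.57 [542.2 126.8  54.1] [ 3.141e+00 -2.000e-03  2.673e+00] F [-3.3  3.5  4.9] M [0.586 0.714 0.051] op 0.386
16.2 [542.2 126.5  54.2] [ 3.141e+00 -1.000e-03 -3.016e+00] F [-4.1  2.   5.9] M [0.41  0.617 0.048] op 0.389
16.82 [542.5 126.4  54.5] [ 3.141 -0.    -2.423] F [-4.3  2.   7.3] M [0.35  0.641 0.109] op 0.385
17.45 [542.6 126.3  54.7] [ 3.141  0.    -1.83 ] F [-4.7  2.3  9.1] M [0.338 0.747 0.132] op 0.39
18.07 [542.8 126.2  55. ] [-3.141  0.    -1.237] F [-4.8  2.  10.4] M [0.34  0.874 0.048] op 0.391
18.7 [543.1 126.3  55.3] [-3.141 -0.    -0.643] F [-4.9  1.4 13.8] M [0.311 0.942 0.054] op 0.389
```

View pics/w3.png

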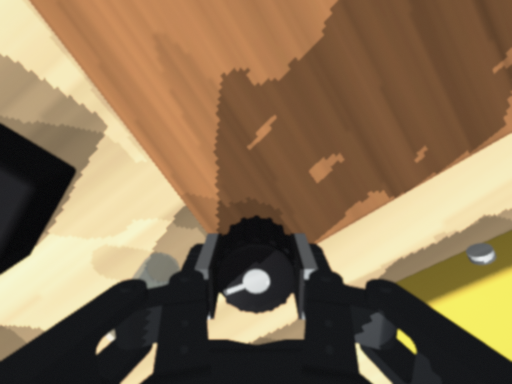

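The pointer kept its place relative to the jaws, at (230,291), so there was no slip. Fz started rising about 0.4–0.5 turn in, as expected. I release and press again. The wheel's resting height should have risen by about 0.3 mm per N now carried by the screw foot.

```bash
cat > press2.py <<'E'
from h import *
def avg(n=6):
    F=[];Z=[]
    for _ in range(n):
        bot.dwell(.03);s=bot.get_state();F.append(s['contact_force'][2]);Z.append(s['tcp_pos'][2])
    return np.mean(Z),np.mean(F)
def press2(x,y,z0,fmax=10,step=.3,zmin=70):
    bot.movel([x,y,z0],max_speed=60);bot.dwell(.3)
    _,f0=avg(10);z=z0;out=[]
    while z>zmin:
        z-=step;bot.movel([x,y,z],max_speed=20);zz,f=avg()
        out.append((float(round(zz,2)),float(round(f-f0,1))))
        if f-f0>fmax:break
    print(round(bot.get_state()['t'],1),*out)
E
python3 - <<'E'
from press2 import *
bot.grip(0.62);brief()
bot.movel([543,126,110],max_speed=100)
bot.grip(0,25);q=bot.get_state()['qpos'];bot.move_ptp([543,126,110],[np.pi,0,1.57]);brief()
cm=imaging.camera_model('wrist');cv2.imwrite('pics/w4.png',imaging.capture('wrist'))
press2(543,126,85,fmax=9)
bot.movel([543,126,110]);brief()
E
```

```text
19.07 [542.9 126.1  53.8] [-3.141e+00  1.000e-03 -6.430e-01] F [ 0.4 -0.5 -0.4] M [ 0.023  0.002 -0.073] op 0.621
23.73 [543. 126. 110.] [3.142 0.    1.57 ] F [-0.3  0.2  0. ] M [ 0.036 -0.007  0.048] op -0.0
29.5 (84.68, 0.0) (84.4, -0.1) (84.09, 0.3) (83.78, -0.1) (83.49, 0.1) (83.2, 0.0) (83.04, 2.0) (82.97, 5.1) (82.91, 7.4) (82.87, 9.3)
29.81 [543.8 126.1 110.3] [ 3.14 -0.    1.57] F [-0.5 -0.5 -0.1] M [-0.018 -0.033 -0.007] op -0.002
```

View pics/w4.png

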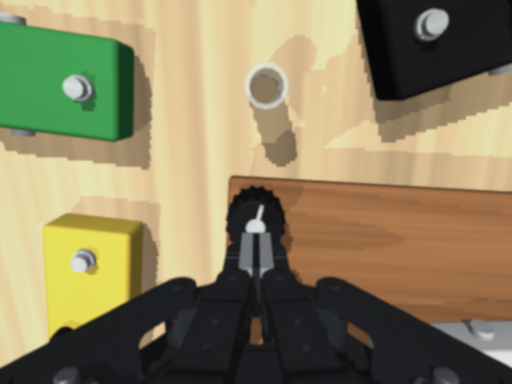

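The pointer is now about 14° right of up. It started about 40° left of up, so this matches 306° CCW. The wheel rests about 0.85–0.95 mm higher than before, so the foot is about 0.24 turn past touch, inside the window. Next I check that foot_left and foot_right still carry enough. I grip with the jaw axis along their diagonal and gently lift, so the lift force at which it goes soft shows their remaining load.

```bash
python3 - <<'E'
from press2 import *
bot.grip(0.62,20)
bot.move_ptp([543,126,100],[np.pi,0,2.13])
bot.movel([543,126,54],max_speed=80,threshold=8);bot.dwell(.2);_,f0=avg(10)
bot.grip(0.2,20);bot.dwell(.1);brief()
out=[];z=54
for k in range(14):
    z+=.35;bot.movel([543,126,z],max_speed=20);zz,f=avg(4);out.append((float(round(zz,2)),float(round(f-f0,1))))
    if f-f0<-9:break
print(*out);brief()
bot.movel([543,126,54],max_speed=20);brief()
bot.grip(0.62);brief()
bot.movel([543,126,110],max_speed=100)
E
```

```text
32.61 [543.  126.   54.1] [3.142 0.    2.13 ] F [-0.9  0.6  1.1] M [-0.01   0.133  0.002] op 0.391
(54.18, -1.4) (54.44, -4.9) (54.89, -6.3) (55.4, -6.7) (55.78, -7.1) (56.09, -7.3) (56.44, -7.4) (56.78, -7.2) (57.14, -7.6) (57.49, -7.2) (57.83, -7.7) (58.2, -7.9) (58.54, -7.8) (58.89, -7.6)
37.98 [543.  126.   58.9] [ 3.142 -0.     2.13 ] F [ 2.3 -1.5 -7.9] M [-0.259 -0.263 -0.039] op 0.386
38.37 [542.4 126.8  54.2] [ 3.142e+00 -2.000e-03  2.131e+00] F [-2.2  2.9 -1.1] M [0.427 0.527 0.011] op 0.393
38.69 [543.7 125.9  54.4] [3.14e+00 1.00e-03 2.13e+00] F [ 0.1 -0.2  0.4] M [ 0.049 -0.019  0.019] op 0.618
```

The lift goes soft in two steps: the pad leaves at about 3–4.5 N, and the left and right feet unload at about 6.3–7.3 N. So all four feet carry roughly 2 N or more, in balance. One last rest-height check and a look, then I hand in.

```bash
python3 - <<'E'
from press2 import *
bot.grip(0,25)
press2(543,126,84,fmax=4,step=.25)
bot.movel([543,126,230],max_speed=150);bot.move_ptp([300,-350,260],[np.pi,0,1.57]);bot.dwell(.5);brief()
for n in("scene","top"): cv2.imwrite(f"pics/{n}9.png",imaging.capture(n))
a=cv2.imread('pics/top0.png');b=cv2.imread('pics/top9.png')
cv2.imwrite('pics/cmp.png',np.vstack([cv2.resize(x[120:232,130:340],None,fx=2.6,fy=2.6) for x in(a,b)]))
E
```

```text
43.4 (83.74, -0.1) (83.49, -0.1) (83.25, 0.1) (83.07, 1.1) (82.98, 4.5)
46.98 [ 300.1 -349.9  260. ] [-3.142 -0.     1.57 ] F [-0.5 -0.   0.7] M [ 0.042  0.006 -0.009] op 0.003
```

View pics/cmp.png

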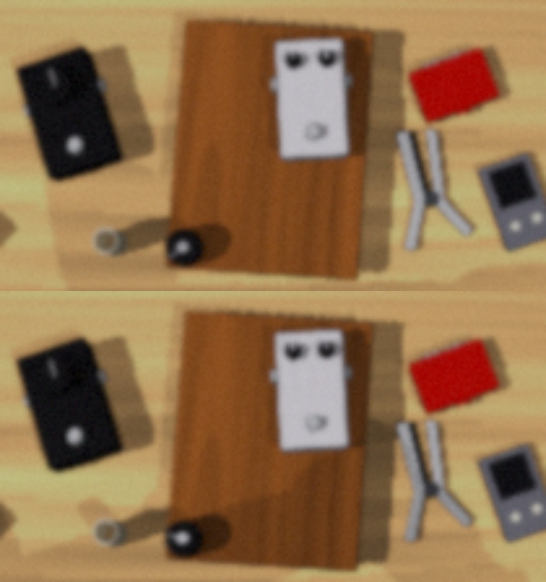

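The before and after pictures match: riser, silver pedal, slide, capo, tin and tuner are all in place, and only the wheel's pointer has turned. The rest height is unchanged at about 83.08, and the arm is clear.

```bash
python3 -c "
from bench import bot
bot.sign_off();print(bot.get_state()['t'])"
```

```text
the job is handed in; nothing more can be done
the job is handed in; nothing more can be done
```

I turned the thumb wheel about 0.85 turn counterclockwise in one grip and handed the job in at about 47 s. By my checks all four feet bear on the board, but sign-off gives no verdict.

- **Gap at the start:** pressing on the wheel sank it about 2.2–2.4 mm before the pad landed, which is 0.55–0.6 turn.
- **After turning:** the wheel rests about 0.85–0.95 mm higher, so the foot is roughly 0.21–0.26 turn past first touch. Pressing on it now meets firm resistance straight away. The height was the same on a second press.
- **Load on the feet:** I gently lifted the corner by the wheel. The adjustable foot came off at about 3–4.5 N, and foot_left and foot_right unloaded only at about 6–7 N. I infer at least about 2 N on every foot; the load on foot_far is reckoned, not measured.
- **Disagreement:** the height rise suggests about 3 N on the adjustable foot, while the lift suggests about 4.3 N. Both fit all feet being above 1 N.
- **Everything else:** the before and after top views show the riser, silver pedal and bystanders unmoved.

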